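# Tap the slide carrier to the index of a microscope stage

### The job

The aluminium slide carrier lies off-centre on the spring-mounted plate of the microscope stage. Settle it by tapping or nudging it gently from its opposite ends: first across, until it rests, let go, about a centimetre past the frame's index lines, then back from its other end until it rests with its centre line on the index lines. Touch only the carrier (not the plate, the frame or the things around it), never strike or push it hard, and do not lift or tip it.

Things in the scene. Friction and masses are not known exactly. Their poses are not given: they have to be found in the camera images.
- frame: Grey painted frame of the stage, fixed to the bench, x 200, y 290, z 34 mm. Origin: centre of its underside, on the bench. Its two flat top rails run along y (30 mm wide, at x = -85 and +85 mm, tops 34 mm above the bench). Between them lies the glass plate (x 134, y 230 mm, top also 34 mm up), on springs.
- index (a point): The frame's index point, 34 mm above the frame's origin, marked by a black line across each top rail (frame y = 0). The plate, held by springs, gives along the frame's y by 2.5 mm per newton (at most 25 mm) as the carrier is pushed, and on release springs fully back, bringing the carrier with it: a carrier let go moves back by 2.5 mm per newton of the last push.
- carrier: Aluminium slide carrier block, x 90, y 100, z 40 mm, about 0.75 kg, loose on the glass plate, too wide to grip. Origin: centre of its underside; axes as the frame's. A black line across its top marks y = 0. It is tapped on its end faces at y = -50 and +50 mm. It rides along with the plate until it slips on it at 2 to 7 N. More than 20 N is too hard, and meeting it faster than about 5 cm/s comes near that.
- vial: Round bubble vial fixed on the frame's rail at frame x = -85 mm, 20 mm wide, 8 mm high, at frame y = +26 or -26 mm, on the side to which the carrier first lies off; a dark screw head (16 mm wide, 7 mm high) stands at the mirrored place. Origin: centre of its underside. Two steel fences on the plate (10 mm wide, 8 mm high, along y, inner faces 93 mm apart) keep the carrier straight.
- jar: Bystander: lidded glass jar, 52 mm wide, 70 mm high; origin at the centre of its underside. Not to be disturbed.
- tally: Bystander: round steel tally counter, 46 mm wide, 23 mm high, with a push stud on its side; origin at the centre of its underside. Not to be disturbed.
- slidebox: Bystander: closed grey plastic slide box, 85 x 50 x 30 mm; origin at the centre of its underside. Not to be disturbed.
Not all that is in view belongs to the job. What is meant by the carrier is not blue, orange or purple, and is the smaller of those in its own colour.

How it is judged:
By the outcome, as a careful person would: the job done as asked, in the order asked, and still so for the second after the job is handed in, with the robot touching nothing.
It also fails if it takes over 58 s, if anything falls off the work surface, if the arm or the gripper's body presses on something with over 40 N, if the wrist force passes 120 N, or if a joint passes its speed limit or range.

### The arm

A 6-joint arm with a two-finger parallel gripper is mounted at the origin on the work surface. World frame = base frame: x ahead of the robot, y to its left, z up, the work surface at z = 0. Lengths are in m, angles in rad, forces in N, time in s.
With the tool pointing down it reaches from about 0.275 to 0.725 m from the base axis. Payload 5.6 kg.
Tool frame: the origin (TCP) lies at the very end of the fingers, on their centre line; the grasp point (between the pads) lies 19 mm behind it; z points along the fingers, y is the direction in which the jaws open and shut (so a half turn about z gives the same grasp; the last joint's range is limited). The gripper opens to 85 mm and grips with 20 to 120 N. Pads are 22 mm wide; open, the fingers measure 114 mm over their backs; the gripper's body (76 mm by 85 mm) begins 54 mm behind the grasp point. The pads swing forward as they close: fully open they stand 13 mm farther back than shut.
Start: joints at [-0.885, 0.255, 0.108, 0, -1.424, -0.285], TCP at [0.215, -0.506, 0.231] pointing down, gripper open.
Joint ranges: [-2.95, 2.95], [-1.21, 1.97], [-1.09, 1.5], [-2.87, 1.71], [-2.94, -0.07], [-3.05, 3.05]. Speed limits (rad/s): [2.57, 2.57, 3.14, 3.14, 3.14, 3.14].

### API

Orientations are given as a rotation vector (axis times angle).
In Python, from plant import * gives the robot as it stands.
- The arm moves only by the shell command python3 -m pendant 'ROWS' [OPENING]. ROWS is JSON, one flat list of numbers, 6 for each row, row after row: the shift along the tool's x, y, z in units of 100 cm (1.0 is 100 cm), then the turn, a rotation vector about the tool's x, y, z in units of pi rad (1.0 is pi rad). In form: [dx, dy, dz, wx, wy, wz, dx, dy, dz, wx, wy, wz, ...]. A call has 1 to 20 rows; each row is the pose to reach, as a shift and turn from the pose commanded when the call began, along the tool's axes at that moment, turning the shorter way round; what a row does not reach only later rows make up. A row lasts 1/10 s, in which the tool goes at most 50 mm and 8.59 degrees, less where a joint would pass 70% of its speed; a pose out of reach is approached as far as the arm can. A call with a number of a shift or a turn outside -1 to 1 is refused whole. A call with a gripper value outside its range is refused whole. OPENING is the opening, from 0 (shut) to 1 (fully open), set as the call begins (- or left out, the last holds). The fingers move at their own pace and stop on an object; the grip force is fixed at half the most. Time passes only in rows, so rows that repeat a pose let the fingers close. It gives the time, the measured TCP pose, the force and the opening at its end, in the units of the state.
- sense(): the state, without advancing time (a new reading comes with each control period).
- snapshot(name): name is "side" or "top"; returns a dict with "image" (420x560x3 uint8, red, green, blue), "depth" (420x560 float32, m along the optical axis (not along the pixel's ray), 0 where there is no reading), "fx", "fy", "cx", "cy" (pixels), "D" ([k1, k2, p1, p2, k3] as OpenCV has them; the pictures are not rectified), "xyz" and "rotation" of the camera in the world. Camera axes: x right, y up, looking along -z (the intrinsics and any distortion apply to the point x, -y, -z); pixel columns grow to the right and rows downward; lengths in m; the calibration is good to about 2 mm. A picture is of the moment at which its call begins.
- close_job(): hands the job in, once; it reports no verdict.
The state is a dict: "time": time; "joint_positions": joint angles; "joint_velocities": joint speeds; "effort": joint torques, N m; "tcp_pos": TCP position; "tcp_rot": TCP orientation; "force": force on the tool from outside, world axes, zero at the start; "wrist_torque": the same for the moment, N m; "grip_width": finger opening in m.
Only numpy, scipy, OpenCV 4.12 (cv2) and the standard library are available. Lean on these libraries where they do the work, as an engineer would, in place of code of your own. Each camera call takes 0.05 s, during which the arm holds its last target.

## Working session

There is one attempt and no reset: what is moved stays moved. The work goes in short steps, Python scripts to look and compute and a shell command to move; the robot and the scene stay as the last step left them, time stands still between calls to the robot, and variables do not carry over. Pictures are saved under pics/ and viewed, and the job is handed in when it is done.

```bash
ls; mkdir -p pics; python3 - <<'E'
from plant import *
import cv2,numpy as np,pickle
s=sense();print(s)
for n in("side","top"):
    d=snapshot(n);pickle.dump(d,open(f"{n}0.pkl","wb"));cv2.imwrite(f"pics/{n}0.png",d["image"][:,:,::-1])
    print(n,{k:v for k,v in d.items() if k not in("image","depth")})
E
```

```text
pics
{'time': 0.0, 'joint_positions': array([-8.85409238e-01,  2.55739596e-01,  1.07011752e-01, -4.95158938e-04,
       -1.42389767e+00, -2.84636798e-01]), 'joint_velocities': array([ 0.00126247,  0.00036747, -0.00068041,  0.00071432, -0.00084555,
        0.00076639]), 'effort': array([ 5.94560915e-04, -3.86635423e+01,  2.37936777e+01,  5.36501884e+00,
       -6.21639309e-03,  3.25508222e-05]), 'tcp_pos': array([ 0.21444635, -0.50593241,  0.23039944]), 'tcp_rot': array([ 6.25097117e-01, -3.07834595e+00, -2.90018466e-03]), 'force': array([ 0.33123469, -0.2544563 , -0.37735942]), 'wrist_torque': array([ 0.02443607, -0.00225773,  0.01440324]), 'grip_width': 0.08527996522782846}
side {'fx': 393.06434917590934, 'fy': 393.06434917590934, 'cx': 277.5505432557715, 'cy': 206.5999906540179, 'D': array([-0.07195947,  0.        ,  0.        ,  0.        ,  0.        ]), 'xyz': array([ 0.32697194, -0.54722632,  0.39282602]), 'rotation': array([ 1.0568719 , -0.19910577, -0.33207418])}
top {'fx': 416.0592174237563, 'fy': 416.0592174237563, 'cx': 284.777298131418, 'cy': 205.75393302595486, 'D': array([-0.0368777,  0.       ,  0.       ,  0.       ,  0.       ]), 'xyz': array([0.43645094, 0.03882382, 0.77094503]), 'rotation': array([ 0.07930717, -0.12355032, -1.56466196])}
```

View pics/side0.png

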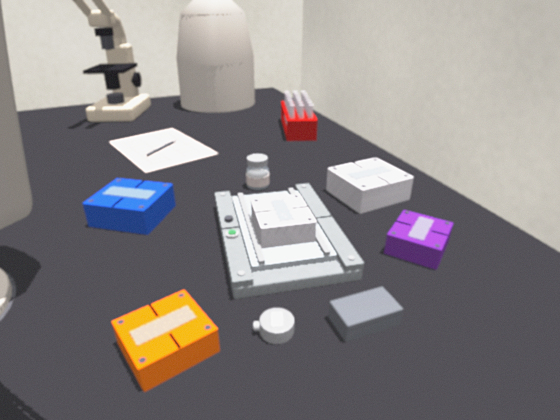

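View pics/top0.png

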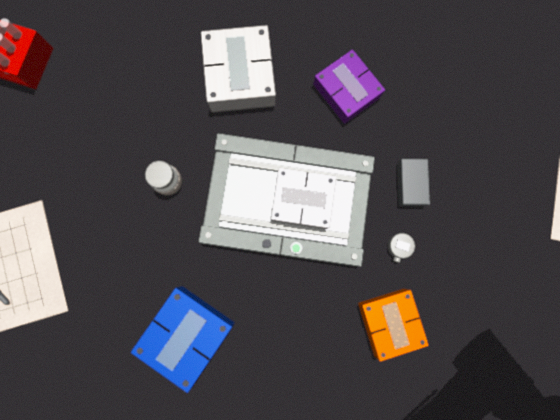

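Candidates for the carrier in the top view: the white block on the plate (303,198), the larger white block (238,68), and the blue (182,340), orange (394,325) and purple (350,86) blocks. I choose (303,198), the smaller white one, which lies on the plate. A close crop will check it.

```bash
cat > h.py <<'E'
import cv2,numpy as np,pickle
from scipy.spatial.transform import Rotation as R
def KD(d): return np.array([[d["fx"],0,d["cx"]],[0,d["fy"],d["cy"]],[0,0,1.]]),np.array(d["D"])
def ray(d,uv,z):
    K,D=KD(d);uv=np.array(uv,float).reshape(-1,1,2)
    n=cv2.undistortPoints(uv,K,D).reshape(-1,2)
    v=np.c_[n[:,0],-n[:,1],-np.ones(len(n))]
    w=R.from_rotvec(d["rotation"]).apply(v);o=np.array(d["xyz"])
    return o+w*((z-o[2])/w[:,2])[:,None]
def proj(d,P):
    K,D=KD(d);p=R.from_rotvec(d["rotation"]).inv().apply(np.atleast_2d(P)-d["xyz"])
    p=p*[1,-1,-1]
    return cv2.projectPoints(p.reshape(-1,1,3),np.zeros(3),np.zeros(3),K,D)[0].reshape(-1,2)
E
python3 - <<'E'
from h import *
d=pickle.load(open("top0.pkl","rb"))
im=d["image"][125:275,195:385,::-1]
cv2.imwrite("pics/c0.png",cv2.resize(im,None,fx=4,fy=4,interpolation=cv2.INTER_CUBIC))
E
```

```text
(no output)
```

View pics/c0.png

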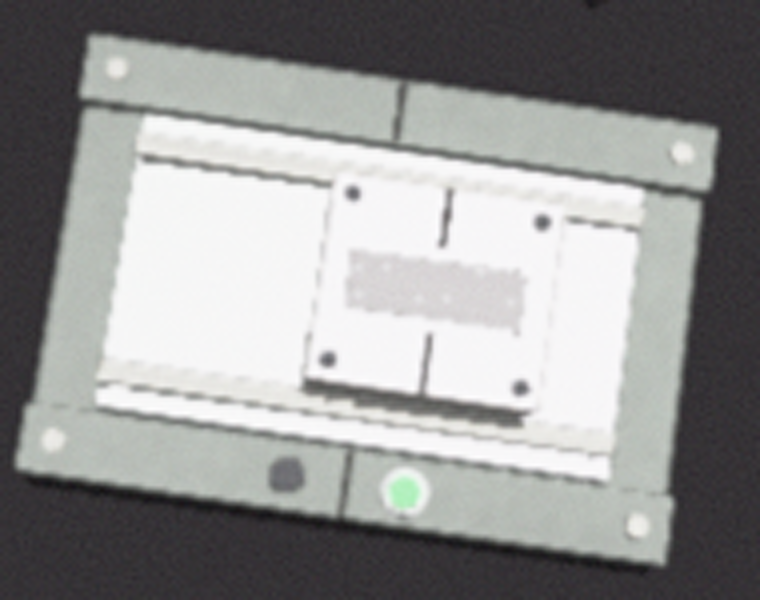

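The crop shows a white carrier with four dark screws. Its centre line runs from crop (450,190) to (425,393). The index lines are at (402,85)-(397,140) and (348,450)-(342,518), and the green vial is at (405,492).

```bash
cat >> h.py <<'E'
def linepos(d,P0,ex,ey,z,xs,yr,g=None):
    """dark-line minimum along ey for each x offset; returns y of minima"""
    g=cv2.cvtColor(d["image"],cv2.COLOR_RGB2GRAY).astype(np.float32)
    ys=np.arange(yr[0],yr[1],0.0002);prof=[]
    for x in xs:
        P=np.array([[*(P0+ex*x+ey*y),z] for y in ys]);q=proj(d,P).astype(np.float32)
        prof.append(cv2.remap(g,q[:,0].copy(),q[:,1].copy(),cv2.INTER_LINEAR).ravel())
    p=np.mean(prof,0)
    b=np.percentile(p,70);w=np.clip(b-p-0.35*(b-p.min()),0,None)
    k=p.argmin();m=abs(ys-ys[k])<0.004
    return float((w*ys)[m].sum()/w[m].sum()),float(p.min()),float(b)
def frame(d,pix):
    a,b=ray(d,pix,0.034)[:,:2] # far (x=+85) and vial rail (x=-85) line mid
    return a,b
E
python3 - <<'E'
from h import *
d=pickle.load(open("top0.pkl","rb"))
f=lambda u,v:(195+(u+.5)/4-.5,125+(v+.5)/4-.5)
L=ray(d,[f(404,85),f(397,140),f(348,450),f(341,518)],.034);print(L)
corn=ray(d,[f(90,35),f(80,97),f(718,128),f(712,188),f(25,403),f(16,468),f(673,497),f(666,565)],.034)
print(np.round(corn,4))
C=ray(d,[f(450,190),f(443,245),f(430,335),f(425,393)],.074);print(C)
cc=ray(d,[f(335,172),f(568,210),f(304,381),f(530,412)],.074);print(np.round(cc,4))
v=ray(d,[f(405,490)],.042);print(v)
ex=(corn[0]-corn[4]+corn[2]-corn[6]);ey=(corn[0]-corn[2]+corn[4]-corn[6]) 
print(np.arctan2(ex[1],ex[0]),np.arctan2(ey[1],ey[0]))
print("others",[ (n,np.round(ray(d,[p],z)[0],3)) for n,p,z in(("jar",(160,175),.07),("tally",(403,244),.023),("box",(414,180),.03),("orange",(390,320),.05),("purple",(350,82),.05),("white",(238,62),.05),("blue",(182,335),.05))])
for p in [(160,175),(403,244),(414,180),(390,320),(350,80),(238,65),(182,335),(303,190),(250,190)]:
    dd=d["depth"][p[1],p[0]]; print(p,dd, end=' ')
    K,D=KD(d);n=cv2.undistortPoints(np.array([[p]],float),K,D).ravel();print(R.from_rotvec(d["rotation"]).apply([n[0]*dd,-n[1]*dd,-dd])+d["xyz"])
E
```

```text
[[ 0.64251052 -0.00148541  0.034     ]
 [ 0.61679724  0.0017407   0.034     ]
 [ 0.47627055  0.02358542  0.034     ]
 [ 0.44635611  0.02658522  0.034     ]]
[[ 0.6647  0.1418  0.034 ]
 [ 0.6356  0.1456  0.034 ]
 [ 0.6239 -0.1453  0.034 ]
 [ 0.5958 -0.1418  0.034 ]
 [ 0.4965  0.1665  0.034 ]
 [ 0.4678  0.1697  0.034 ]
 [ 0.4558 -0.1207  0.034 ]
 [ 0.4259 -0.117   0.034 ]]
[[ 0.58531268 -0.01891718  0.074     ]
 [ 0.56141194 -0.0158019   0.074     ]
 [ 0.52277054 -0.01011679  0.074     ]
 [ 0.49817098 -0.00792353  0.074     ]]
[[ 0.5928  0.0303  0.074 ]
 [ 0.577  -0.0695  0.074 ]
 [ 0.503   0.043   0.074 ]
 [ 0.4903 -0.0522  0.074 ]]
[[ 0.45846678 -0.00119477  0.042     ]]
-0.14561764626818502 1.4298819427852112
others [('jar', array([0.579, 0.232, 0.07 ])), ('tally', array([ 0.465, -0.197,  0.023])), ('box', array([ 0.582, -0.219,  0.03 ])), ('orange', array([ 0.334, -0.162,  0.05 ])), ('purple', array([ 0.76 , -0.101,  0.05 ])), ('white', array([0.796, 0.105, 0.05 ])), ('blue', array([0.311, 0.191, 0.05 ]))]
(160, 175) 0.71190524 [0.58019534 0.23344809 0.06598771]
(403, 244) 0.7528106 [ 0.46502346 -0.19706707  0.02184842]
(414, 180) 0.7613209 [ 0.58192102 -0.21937944  0.02909111]
(390, 320) 0.71713215 [ 0.33292417 -0.16447682  0.03974757]
(350, 80) 0.77301097 [ 0.76900803 -0.10309469  0.03835676]
(238, 65) 0.75256497 [0.78697239 0.10422397 0.05549068]
(182, 335) 0.689975 [0.31127299 0.1898022  0.05436895]
(303, 190) 0.70790935 [ 0.55434009 -0.01175393  0.07354994]
(250, 190) 0.7469545 [0.56067531 0.08059287 0.03238847]
```

```bash
cat >> h.py <<'E'
O=np.array([.5456,.0123]);YAW=-0.143
def meas(d,O=O,yaw=YAW,yr=(-.045,.045),c0=0):
    ex=np.array([np.cos(yaw),np.sin(yaw)]);ey=np.array([-ex[1],ex[0]])
    i1=linepos(d,O,ex,ey,.034,np.arange(.076,.096,.002),(-.012,.012))
    i2=linepos(d,O,ex,ey,.034,np.arange(-.096,-.076,.002),(-.012,.012))
    c1=linepos(d,O,ex,ey,.074,np.arange(.022,.040,.002),(c0-.02,c0+.02))
    c2=linepos(d,O,ex,ey,.074,np.arange(-.040,-.022,.002),(c0-.02,c0+.02))
    return i1,i2,c1,c2
def report(d,c0=0):
    m=meas(d,c0=c0)
    for t in m: print(np.round([t[0]*1000,t[1],t[2]],2),end=' ')
    print("\ncarrier-index mm: %.2f"%(1000*((m[2][0]+m[3][0])/2-(m[0][0]+m[1][0])/2)))
E
python3 - <<'E'
from h import *
from plant import *
for n in("top","side"):
    report(pickle.load(open(n+"0.pkl","rb")),-.0257)
s=sense();Rt=R.from_rotvec(s["tcp_rot"]);print(Rt.as_matrix().round(3))
ey=np.array([-np.sin(YAW),np.cos(YAW)]);ex=np.array([ey[1],-ey[0]])
tgt=np.c_[np.r_[-ex*-1*-1,0],np.r_[ey,0],[0,0,-1]];print(tgt, np.linalg.det(tgt))
rel=(Rt.inv()*R.from_matrix(tgt)).as_rotvec()/np.pi;print("rel turn",rel)
p=np.r_[O+ey*-.120,.12];print(p,Rt.inv().apply(p-s["tcp_pos"]))
E
```

```text
[  0.56 111.28 185.76] [  0.35 120.16 186.73] [-25.29 149.15 246.59] [-25.27 162.84 246.61] 
carrier-index mm: -25.73
[ -1.32 160.76 224.26] [ -1.21 155.86 216.66] [-26.76 233.12 247.18] [-26.67 228.06 247.1 ] 
carrier-index mm: -25.45
[[-0.921 -0.39  -0.001]
 [-0.39   0.921  0.002]
 [ 0.     0.002 -1.   ]]
[[-0.98979291  0.14251313  0.        ]
 [ 0.14251313  0.98979291  0.        ]
 [ 0.          0.         -1.        ]] 0.9999999999999999
rel turn [ 0.00052231 -0.00017493  0.17308215]
[ 0.52849842 -0.10647515  0.12      ] [-0.44501833  0.24516399  0.11086463]
```

```bash
python3 -m pendant '[-0.445,0.245,0.06,0,0,0.173,-0.445,0.245,0.06,0,0,0.173,-0.445,0.245,0.06,0,0,0.173,-0.445,0.245,0.06,0,0,0.173,-0.445,0.245,0.06,0,0,0.173,-0.445,0.245,0.06,0,0,0.173,-0.445,0.245,0.06,0,0,0.173,-0.445,0.245,0.06,0,0,0.173,-0.445,0.245,0.06,0,0,0.173,-0.445,0.245,0.06,0,0,0.173,-0.445,0.245,0.06,0,0,0.173,-0.445,0.245,0.06,0,0,0.173,-0.445,0.245,0.06,0,0,0.173,-0.445,0.245,0.06,0,0,0.173]' 0
cat >> h.py <<'E'
def where():
    from plant import sense
    s=sense();ey=np.array([-np.sin(YAW),np.cos(YAW)]);ex=np.array([ey[1],-ey[0]])
    q=s["tcp_pos"][:2]-O;f=s["force"]
    print("t %.2f frame x %.1f y %.1f z %.1f mm | F x %.2f y %.2f z %.2f grip %.4f"%(s["time"],q@ex*1e3,q@ey*1e3,s["tcp_pos"][2]*1e3,f[:2]@ex,f[:2]@ey,f[2],s["grip_width"]))
    print("tool axes in frame", (np.array([np.r_[ex,0],np.r_[ey,0],[0,0,1]])@R.from_rotvec(s["tcp_rot"]).as_matrix()).round(3).tolist())
E
python3 -c "
from h import *;where()"
```

```text
time: 1.5
tcp_pos: [0.5282, -0.1077, 0.1712]
tcp_rot: [-0.225, -3.133, 0.0]
force: [0.6, -0.9, 0.5]
grip_width: 0.0002
t 1.50 frame x -0.1 y -121.3 z 171.2 mm | F x 0.76 y -0.83 z 0.49 grip 0.0002
tool axes in frame [[-1.0, 0.0, -0.001], [0.0, 1.0, -0.0], [0.001, -0.0, -1.0]]
```

```bash
python3 -m pendant '[0,0,0.04,0,0,0,0,0,0.08,0,0,0,0,0,0.11,0,0,0,0,0,0.119,0,0,0,0,0,0.119,0,0,0,0,0,0.119,0,0,0,0,0,0.119,0,0,0]'
python3 -c "
from h import *;where()
from plant import *
for n in ('side','top'):
  d=snapshot(n);cv2.imwrite(f'pics/{n}1.png',d['image'][:,:,::-1])
where();where()"
```

```text
time: 2.2
tcp_pos: [0.5301, -0.1074, 0.0543]
tcp_rot: [0.224, 3.13, 0.0]
force: [-0.5, -0.9, -0.3]
grip_width: 0.0002
t 2.20 frame x 1.8 y -120.7 z 54.3 mm | F x -0.33 y -0.91 z -0.35 grip 0.0002
tool axes in frame [[-1.0, -0.0, 0.004], [-0.0, 1.0, 0.0], [-0.004, 0.0, -1.0]]
t 2.30 frame x 1.3 y -120.6 z 53.8 mm | F x 0.54 y 0.48 z 0.28 grip -0.0000
tool axes in frame [[-1.0, -0.0, 0.003], [-0.0, 1.0, 0.0], [-0.003, 0.0, -1.0]]
t 2.30 frame x 1.3 y -120.6 z 53.8 mm | F x 0.54 y 0.48 z 0.28 grip -0.0000
tool axes in frame [[-1.0, -0.0, 0.003], [-0.0, 1.0, 0.0], [-0.003, 0.0, -1.0]]
```

View pics/side1.png

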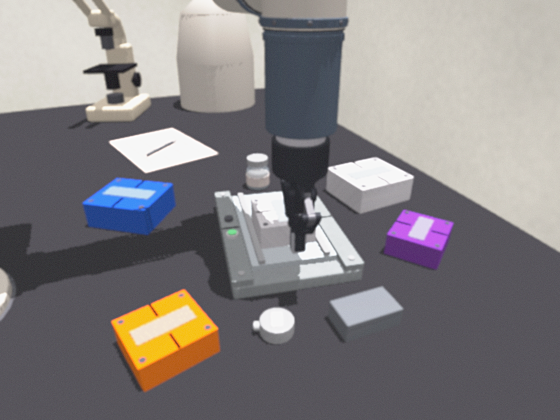

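View pics/top1.png

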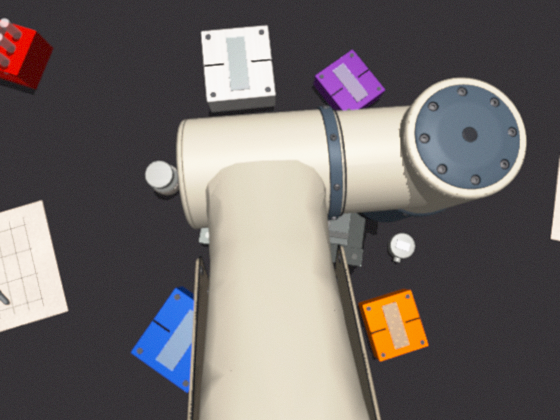

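```bash
python3 -m pendant '[0,0.003,0,0,0,0,0,0.006,0,0,0,0,0,0.009,0,0,0,0,0,0.012,0,0,0,0,0,0.014,0,0,0,0,0,0.016,0,0,0,0,0,0.018,0,0,0,0,0,0.020,0,0,0,0,0,0.020,0,0,0,0]'
python3 -c "
from h import *;where()"
python3 -m pendant '[0,0.0015,0,0,0,0,0,0.003,0,0,0,0,0,0.0045,0,0,0,0,0,0.006,0,0,0,0,0,0.0075,0,0,0,0,0,0.009,0,0,0,0,0,0.0105,0,0,0,0,0,0.012,0,0,0,0,0,0.0135,0,0,0,0,0,0.015,0,0,0,0]'
python3 -c "
from h import *;where()
from plant import *
for n in ('side',):
  d=snapshot(n);cv2.imwrite(f'pics/{n}2.png',d['image'][:,:,::-1]);report(d,-.02)
where()"
```

```text
time: 3.2
tcp_pos: [0.5316, -0.0872, 0.0523]
tcp_rot: [0.224, 3.134, 0.0]
force: [-0.5, -0.2, 0.9]
grip_width: -0.0
t 3.20 frame x 0.4 y -100.5 z 52.3 mm | F x -0.42 y -0.22 z 0.87 grip -0.0000
tool axes in frame [[-1.0, -0.001, 0.0], [-0.001, 1.0, 0.0], [-0.0, 0.0, -1.0]]
time: 4.2
tcp_pos: [0.5337, -0.0728, 0.0523]
tcp_rot: [-0.224, -3.133, 0.001]
force: [0.1, -2.4, -0.0]
grip_width: -0.0
t 4.20 frame x 0.3 y -85.9 z 52.3 mm | F x 0.40 y -2.34 z -0.01 grip -0.0000
tool axes in frame [[-1.0, -0.0, -0.0], [-0.0, 1.0, -0.0], [0.0, -0.0, -1.0]]
[ -1.34 166.28 228.43] [ -0.83  93.63 134.17] [-37.63  59.73 121.17] [-23.36 179.42 233.63] 
carrier-index mm: -29.41
t 4.25 frame x 0.3 y -85.7 z 52.3 mm | F x -0.83 y -2.80 z 0.86 grip 0.0003
tool axes in frame [[-1.0, -0.0, -0.0], [-0.0, 1.0, -0.0], [0.0, -0.0, -1.0]]
```

View pics/side2.png

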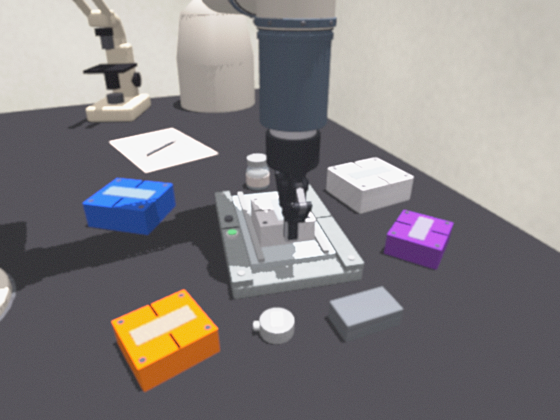

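The side view shows the closed fingers touching the near end of the carrier at about (290,230). The carrier has moved about 3 mm so far.

```bash
python3 -m pendant '[0,0.0015,0,0,0,0,0,0.003,0,0,0,0,0,0.0045,0,0,0,0,0,0.006,0,0,0,0,0,0.0075,0,0,0,0,0,0.009,0,0,0,0,0,0.0105,0,0,0,0,0,0.012,0,0,0,0]'
python3 -m pendant '[0,0.0015,0,0,0,0,0,0.003,0,0,0,0,0,0.0045,0,0,0,0,0,0.006,0,0,0,0]'
python3 -m pendant '[0,0.0015,0,0,0,0,0,0.003,0,0,0,0,0,0.0045,0,0,0,0,0,0.006,0,0,0,0]'
python3 -c "
from h import *;where()
from plant import *
for n in ('side',):
  d=snapshot(n);pickle.dump(d,open('s3.pkl','wb'));cv2.imwrite(f'pics/{n}3.png',d['image'][:,:,::-1]);report(d,0)
  cv2.imwrite('pics/s3c.png',cv2.resize(d['image'][170:300,200:370,::-1],None,fx=4,fy=4,interpolation=cv2.INTER_CUBIC))
where()"
```

```text
time: 5.05
tcp_pos: [0.5354, -0.0606, 0.0523]
tcp_rot: [-0.224, -3.133, 0.0]
force: [-0.5, -3.7, 0.1]
grip_width: 0.0002
time: 5.45
tcp_pos: [0.5363, -0.0546, 0.0523]
tcp_rot: [-0.224, -3.134, 0.0]
force: [-1.1, -4.0, 0.4]
grip_width: -0.0001
time: 5.85
tcp_pos: [0.5372, -0.0487, 0.0523]
tcp_rot: [0.224, 3.134, 0.0]
force: [-1.0, -4.0, 0.5]
grip_width: 0.0
t 5.85 frame x 0.3 y -61.5 z 52.3 mm | F x -0.44 y -4.13 z 0.46 grip 0.0000
tool axes in frame [[-1.0, -0.0, 0.0], [-0.0, 1.0, 0.0], [-0.0, 0.0, -1.0]]
[ -1.34 165.97 228.25] [ -0.86  93.51 134.3 ] [-17.23  55.63 112.61] [  0.25 178.62 235.81] 
carrier-index mm: -7.39
t 5.90 frame x 0.3 y -61.4 z 52.3 mm | F x -0.23 y -4.94 z 0.30 grip -0.0001
tool axes in frame [[-1.0, -0.0, -0.0], [-0.0, 1.0, 0.0], [0.0, 0.0, -1.0]]
```

View pics/s3c.png

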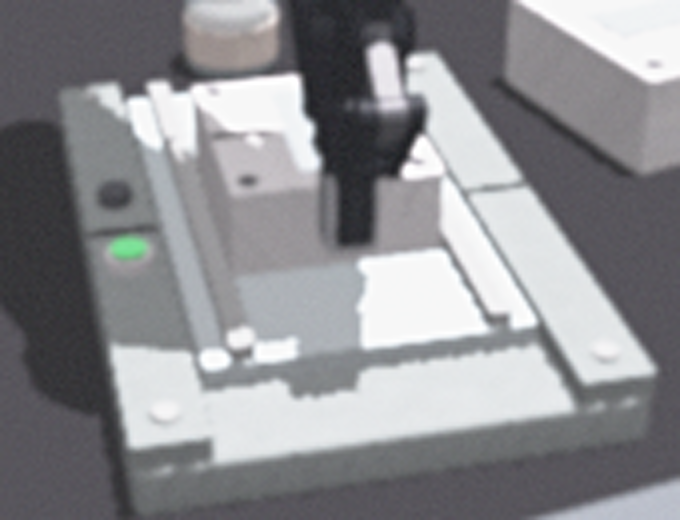

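The crop shows the fingers against the carrier's near face at crop (355,220). They touch only the carrier. The force has levelled at about 4 N, so the plate gives about 10 mm. I will push 18 mm more and then back off slowly.

```bash
python3 -m pendant '[0,0.0015,0,0,0,0,0,0.003,0,0,0,0,0,0.0045,0,0,0,0,0,0.006,0,0,0,0,0,0.0075,0,0,0,0,0,0.009,0,0,0,0,0,0.0105,0,0,0,0,0,0.012,0,0,0,0,0,0.0135,0,0,0,0,0,0.015,0,0,0,0,0,0.0165,0,0,0,0,0,0.018,0,0,0,0,0,0.018,0,0,0,0]'
python3 -c "
from h import *;where()"
python3 -m pendant '[0,-0.001,0,0,0,0,0,-0.002,0,0,0,0,0,-0.003,0,0,0,0,0,-0.004,0,0,0,0,0,-0.005,0,0,0,0,0,-0.006,0,0,0,0,0,-0.007,0,0,0,0,0,-0.008,0,0,0,0,0,-0.009,0,0,0,0,0,-0.010,0,0,0,0,0,-0.011,0,0,0,0,0,-0.012,0,0,0,0,0,-0.013,0,0,0,0,0,-0.014,0,0,0,0,0,-0.017,0,0,0,0,0,-0.022,0,0,0,0,0,-0.022,0,0,0,0]'
python3 -c "
from h import *;where()
from plant import *
for n in ('side',):
  d=snapshot(n);report(d,0.01)
  cv2.imwrite('pics/s4c.png',cv2.resize(d['image'][170:300,200:370,::-1],None,fx=4,fy=4,interpolation=cv2.INTER_CUBIC))
where()"
```

```text
time: 7.2
tcp_pos: [0.5397, -0.0308, 0.0523]
tcp_rot: [0.224, 3.134, 0.0]
force: [-1.1, -3.8, 0.5]
grip_width: 0.0002
t 7.20 frame x 0.3 y -43.5 z 52.3 mm | F x -0.54 y -3.93 z 0.46 grip 0.0002
tool axes in frame [[-1.0, -0.001, 0.0], [-0.001, 1.0, 0.0], [-0.0, 0.0, -1.0]]
time: 8.9
tcp_pos: [0.5364, -0.0534, 0.0523]
tcp_rot: [-0.225, -3.133, 0.0]
force: [-0.5, 0.7, 0.6]
grip_width: 0.0003
t 8.90 frame x 0.3 y -66.3 z 52.3 mm | F x -0.54 y 0.62 z 0.56 grip 0.0003
tool axes in frame [[-1.0, 0.0, -0.0], [0.0, 1.0, -0.0], [0.0, -0.0, -1.0]]
[ -1.35 164.21 226.63] [ -0.79  92.17 133.17] [ -8.17  62.06 125.68] [  8.97 213.77 247.24] 
carrier-index mm: 1.47
t 8.95 frame x 0.3 y -66.1 z 52.3 mm | F x -0.55 y 0.14 z -0.07 grip 0.0003
tool axes in frame [[-1.0, 0.0, 0.0], [0.0, 1.0, -0.0], [-0.0, -0.0, -1.0]]
```

View pics/s4c.png

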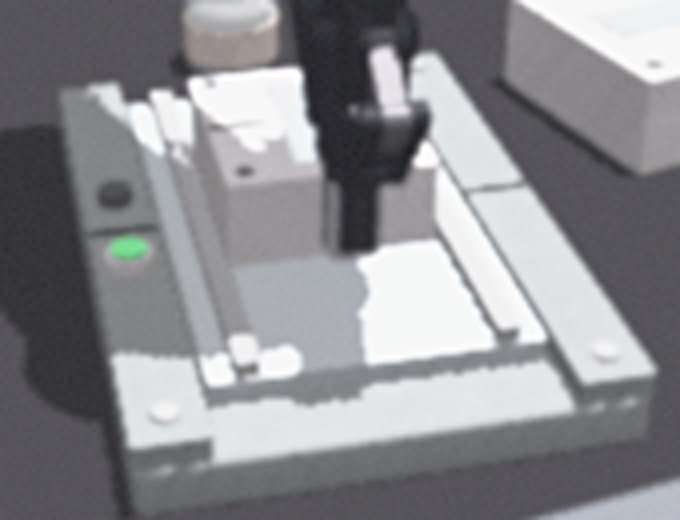

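The first push is done: the carrier rests at about +10.2 mm, with the fingers about 13 mm clear. Next I lift, cross over and come down beyond the other end.

```bash
python3 -m pendant '[0,0,-0.03,0,0,0,0,0,-0.06,0,0,0,0,0,-0.07,0,0,0,0,0,-0.07,0,0,0]'
python3 -m pendant '[0,0.04,0,0,0,0,0,0.08,0,0,0,0,0,0.12,0,0,0,0,0,0.15,0,0,0,0,0,0.168,0,0,0,0,0,0.168,0,0,0,0,0,0.168,0,0,0,0,0,0.168,0,0,0,0]'
python3 -c "
from h import *;where()
from plant import *
for n in ('side',):
  d=snapshot(n);report(d,0.01)
  cv2.imwrite('pics/s5.png',d['image'][:,:,::-1])
where()"
```

```text
time: 9.35
tcp_pos: [0.5377, -0.0526, 0.124]
tcp_rot: [0.224, 3.13, 0.001]
force: [0.8, -0.3, -0.6]
grip_width: -0.0001
time: 10.15
tcp_pos: [0.5601, 0.1125, 0.1218]
tcp_rot: [-0.225, -3.133, 0.001]
force: [-0.6, -0.2, -0.1]
grip_width: -0.0003
t 10.15 frame x 0.1 y 101.3 z 121.8 mm | F x -0.55 y -0.33 z -0.09 grip -0.0003
tool axes in frame [[-1.0, 0.001, -0.001], [0.001, 1.0, -0.001], [0.001, -0.001, -1.0]]
[ -1.34 161.26 224.42] [ -1.18 155.96 216.64] [ 10.09 234.58 247.28] [ 10.21 230.18 247.16] 
carrier-index mm: 11.41
t 10.20 frame x 0.2 y 101.2 z 122.0 mm | F x 0.31 y -0.89 z 0.83 grip -0.0001
tool axes in frame [[-1.0, 0.001, -0.001], [0.001, 1.0, -0.0], [0.001, -0.0, -1.0]]
```

View pics/s5.png

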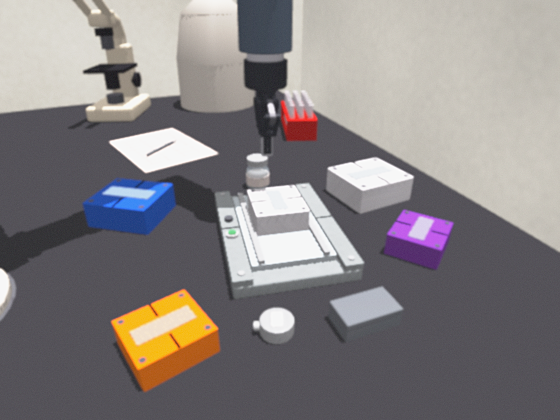

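The lifted fingers are clear of everything. The carrier line reads +11.3 mm at about (281,205). Now I come down at its far end and push back, stopping a little short on the first try.

```bash
python3 -m pendant '[0,0,0.03,0,0,0,0,0,0.055,0,0,0,0,0,0.069,0,0,0,0,0,0.069,0,0,0,0,0,0.069,0,0,0]'
python3 -c "
from h import *;where()"
python3 -m pendant '[0,-0.003,0,0,0,0,0,-0.006,0,0,0,0,0,-0.009,0,0,0,0,0,-0.012,0,0,0,0,0,-0.015,0,0,0,0,0,-0.017,0,0,0,0,0,-0.019,0,0,0,0,0,-0.021,0,0,0,0,0,-0.023,0,0,0,0,0,-0.0245,0,0,0,0,0,-0.026,0,0,0,0,0,-0.0275,0,0,0,0,0,-0.029,0,0,0,0,0,-0.0305,0,0,0,0,0,-0.032,0,0,0,0,0,-0.032,0,0,0,0]'
python3 -c "
from h import *;where()
from plant import *
for n in ('side',):
  d=snapshot(n);report(d,0.005)
  cv2.imwrite('pics/s6c.png',cv2.resize(d['image'][150:300,200:370,::-1],None,fx=4,fy=4,interpolation=cv2.INTER_CUBIC))
where()"
```

```text
time: 10.7
tcp_pos: [0.5608, 0.1129, 0.0538]
tcp_rot: [0.225, 3.133, -0.0]
force: [0.4, 0.3, 0.7]
grip_width: 0.0001
t 10.70 frame x 0.7 y 101.7 z 53.8 mm | F x 0.33 y 0.39 z 0.68 grip 0.0001
tool axes in frame [[-1.0, 0.0, 0.001], [0.0, 1.0, -0.0], [-0.001, -0.0, -1.0]]
time: 12.3
tcp_pos: [0.5559, 0.0819, 0.0533]
tcp_rot: [0.224, 3.133, 0.0]
force: [0.2, 0.9, -0.4]
grip_width: 0.0005
t 12.30 frame x 0.3 y 70.3 z 53.3 mm | F x 0.05 y 0.92 z -0.44 grip 0.0005
tool axes in frame [[-1.0, -0.0, 0.0], [-0.0, 1.0, 0.0], [-0.0, 0.0, -1.0]]
[ -1.34 161.53 224.33] [ -1.2  156.51 216.42] [  6.78 235.2  247.24] [  7.   230.87 247.  ] 
carrier-index mm: 8.16
t 12.35 frame x 0.3 y 70.4 z 53.3 mm | F x -0.45 y 1.06 z -0.04 grip 0.0002
tool axes in frame [[-1.0, -0.0, 0.0], [-0.0, 1.0, 0.0], [-0.0, 0.0, -1.0]]
```

View pics/s6c.png

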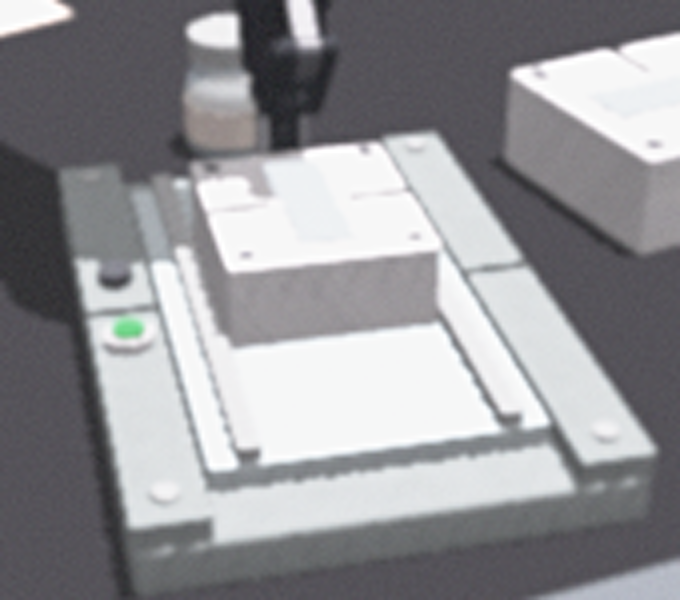

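The fingers are in contact at the far end, at crop (285,135). The carrier has moved to +8.1 mm and is still riding with the plate.

```bash
python3 -m pendant '[0,-0.0015,0,0,0,0,0,-0.003,0,0,0,0,0,-0.0045,0,0,0,0,0,-0.006,0,0,0,0,0,-0.0075,0,0,0,0,0,-0.009,0,0,0,0,0,-0.0105,0,0,0,0,0,-0.012,0,0,0,0,0,-0.0135,0,0,0,0,0,-0.015,0,0,0,0,0,-0.015,0,0,0,0,0,-0.015,0,0,0,0]'
python3 -c "
from h import *;where()
from plant import *
d=snapshot('side');report(d,-0.007)
"
python3 -m pendant '[0,0.001,0,0,0,0,0,0.002,0,0,0,0,0,0.003,0,0,0,0,0,0.004,0,0,0,0,0,0.005,0,0,0,0,0,0.006,0,0,0,0,0,0.007,0,0,0,0,0,0.008,0,0,0,0,0,0.009,0,0,0,0,0,0.010,0,0,0,0,0,0.011,0,0,0,0,0,0.012,0,0,0,0,0,0.013,0,0,0,0,0,0.014,0,0,0,0,0,0.015,0,0,0,0,0,0.015,0,0,0,0,0,0.015,0,0,0,0]'
python3 -c "
from h import *;where()
from plant import *
d=snapshot('side');report(d,0.002)
"
```

```text
time: 13.55
tcp_pos: [0.5538, 0.0669, 0.0533]
tcp_rot: [0.224, 3.134, -0.0]
force: [0.2, 2.1, -0.8]
grip_width: 0.0002
t 13.55 frame x 0.3 y 55.3 z 53.3 mm | F x -0.11 y 2.10 z -0.83 grip 0.0002
tool axes in frame [[-1.0, -0.0, 0.0], [-0.0, 1.0, -0.0], [-0.0, -0.0, -1.0]]
[ -1.32 161.79 224.51] [ -1.2  156.55 216.58] [ -8.05 235.48 247.2 ] [ -7.92 230.41 247.  ] 
carrier-index mm: -6.73
time: 15.3
tcp_pos: [0.5559, 0.0819, 0.0533]
tcp_rot: [-0.224, -3.134, -0.0]
force: [-0.7, -0.1, 0.5]
grip_width: 0.0002
t 15.30 frame x 0.3 y 70.4 z 53.3 mm | F x -0.67 y -0.23 z 0.51 grip 0.0002
tool axes in frame [[-1.0, -0.0, -0.0], [-0.0, 1.0, 0.0], [0.0, 0.0, -1.0]]
[ -1.36 161.18 224.29] [ -1.21 156.05 216.54] [  0.28 236.69 247.24] [  0.36 231.76 247.15] 
carrier-index mm: 1.60
```

Let go, it rests at +1.6 mm. One more nudge, stopping about 1.4 mm further than before.

```bash
python3 -m pendant '[0,-0.0015,0,0,0,0,0,-0.003,0,0,0,0,0,-0.0045,0,0,0,0,0,-0.006,0,0,0,0,0,-0.0075,0,0,0,0,0,-0.009,0,0,0,0,0,-0.0105,0,0,0,0,0,-0.012,0,0,0,0,0,-0.0135,0,0,0,0,0,-0.015,0,0,0,0,0,-0.0165,0,0,0,0,0,-0.0165,0,0,0,0,0,-0.0165,0,0,0,0]'
python3 -c "
from h import *;where()
from plant import *
d=snapshot('side');report(d,-0.007)
"
python3 -m pendant '[0,0.001,0,0,0,0,0,0.002,0,0,0,0,0,0.003,0,0,0,0,0,0.004,0,0,0,0,0,0.005,0,0,0,0,0,0.006,0,0,0,0,0,0.007,0,0,0,0,0,0.008,0,0,0,0,0,0.009,0,0,0,0,0,0.010,0,0,0,0,0,0.011,0,0,0,0,0,0.012,0,0,0,0,0,0.013,0,0,0,0,0,0.014,0,0,0,0,0,0.016,0,0,0,0,0,0.020,0,0,0,0,0,0.020,0,0,0,0]'
python3 -c "
from h import *;where()
from plant import *
d=snapshot('side');report(d,0.002)
"
```

```text
time: 16.65
tcp_pos: [0.5537, 0.0656, 0.0533]
tcp_rot: [0.224, 3.133, 0.0]
force: [0.3, 2.8, -0.4]
grip_width: 0.0002
t 16.65 frame x 0.4 y 53.9 z 53.3 mm | F x -0.09 y 2.78 z -0.44 grip 0.0002
tool axes in frame [[-1.0, -0.0, 0.0], [-0.0, 1.0, 0.0], [-0.0, 0.0, -1.0]]
[ -1.33 161.52 224.42] [ -1.2  156.34 216.44] [ -9.69 233.22 247.19] [ -8.16 219.63 247.  ] 
carrier-index mm: -7.66
time: 18.4
tcp_pos: [0.5566, 0.0858, 0.0533]
tcp_rot: [0.223, 3.133, 0.0]
force: [0.1, 1.0, -0.3]
grip_width: -0.0001
t 18.40 frame x 0.4 y 74.3 z 53.3 mm | F x -0.04 y 1.04 z -0.33 grip -0.0001
tool axes in frame [[-1.0, -0.001, 0.0], [-0.001, 1.0, 0.0], [-0.0, 0.0, -1.0]]
[ -1.34 161.35 224.34] [ -1.19 156.06 216.61] [ -0.89 235.65 247.21] [ -0.64 230.89 247.35] 
carrier-index mm: 0.50
```

```bash
python3 -m pendant '[0,0,-0.03,0,0,0,0,0,-0.07,0,0,0,0,0,-0.11,0,0,0,0,0,-0.15,0,0,0,0,0,-0.15,0,0,0,0.25,0.328,-0.15,0,0,0,0.25,0.328,-0.15,0,0,0,0.25,0.328,-0.15,0,0,0,0.25,0.328,-0.15,0,0,0,0.25,0.328,-0.15,0,0,0,0.25,0.328,-0.15,0,0,0,0.25,0.328,-0.15,0,0,0,0.25,0.328,-0.15,0,0,0,0.25,0.328,-0.15,0,0,0,0.25,0.328,-0.15,0,0,0,0.25,0.328,-0.15,0,0,0]'
python3 -c "
from h import *;where()
from plant import *
for n in ('side','top'):
  d=snapshot(n);report(d,0.0);pickle.dump(d,open(n+'7.pkl','wb'))
cv2.imwrite('pics/t7.png',d['image'][:,:,::-1])
"
```

```text
time: 20.05
tcp_pos: [0.3558, 0.445, 0.2031]
tcp_rot: [0.224, 3.134, -0.001]
force: [-0.3, -0.7, 0.3]
grip_width: 0.0001
t 20.05 frame x -249.5 y 401.3 z 203.1 mm | F x -0.23 y -0.74 z 0.33 grip 0.0001
tool axes in frame [[-1.0, -0.0, 0.0], [-0.0, 1.0, -0.001], [-0.0, -0.001, -1.0]]
[ -1.34 161.1  224.44] [ -1.2  156.36 216.7 ] [ -0.85 235.5  247.21] [ -0.62 230.87 247.11] 
carrier-index mm: 0.54
[  0.55 111.05 185.95] [  0.34 119.98 186.36] [  0.49 153.39 246.5 ] [  0.59 161.52 246.57] 
carrier-index mm: 0.10
```

View pics/t7.png

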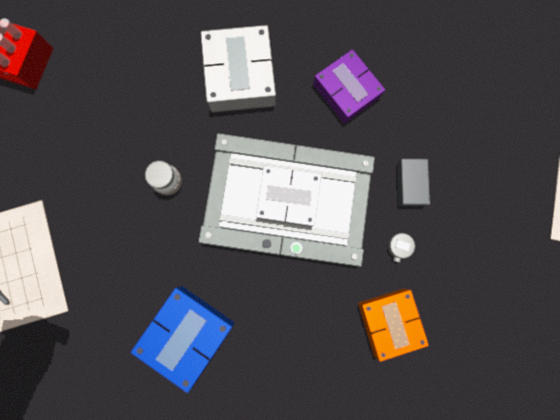

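The top view shows the carrier's line in line with both index lines, through about (295,153) and (281,246). The jar, tally counter and slide box are where they were. The two views read +0.1 mm (top) and +0.5 mm (side), so I hand in.

```bash
python3 -c "
from plant import *
print(close_job())"
```

```text
the job is handed in; nothing more can be done
None
```

The job is handed in, and the carrier rests with its centre line on the index lines to within about half a millimetre. The hand-in gave no verdict.

- **First push:** I pushed the carrier (the smaller white block, on the plate) slowly from its y = −50 mm end. It went from −25.6 mm to rest, let go, at about +11 mm past the index lines.
- **Push back:** From the other end I used two nudges. It rested at +1.6 mm after the first and near zero after the second.
- **Forces:** The readings peaked at about 5 N and contact speed was about 2 cm/s. I felt or saw no contact with anything but the carrier.
- **Last checks:** With the arm clear, the top camera reads +0.10 mm and the side camera +0.54 mm. The two disagree by about 0.4 mm, against 0.3 mm before the first move. Nothing else appears to have moved in the last picture. The last clock reading was about 20 s.

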